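# Lock the tilting circuit-board holder level with its pin

### The job

Push the lever of the circuit-board holder down to its stop, so that the board lies level and the cross-hole of its shaft lines up inside the block. Then take the larger of the two knobbed pins out of the wooden stand and put it down through the hole in the top of the block until its flange lies flat on the block, and let go.

Things in the scene. Friction and masses are not known exactly. Their poses are not given: they have to be found in the camera images.
- shaft (a joint): Tilt of the circuit-board holder's level shaft, rad: 0 = lever down on its stop, board level, cross-hole upright under the block's hole; grows to 1.1 as the lever is raised. Stiff (3 to 5 N at the lever), stays where left. Shaft axis 65 mm above the bench, through a closed aluminium block 60 x 60 mm, 110 mm high, on a fixed base; lever on one end, framed green board (110 x 115 mm) on the other.
- lever_pad (a point): Point on the lever's upper face, on its centre line, 80 mm from the shaft's axis; it moves with the lever and is 70 mm above the bench when the lever is down on its stop. The lever is a dark flat bar 24 mm wide, 10 mm thick, reaching 110 mm from the axis towards the robot, its outer end rubber-covered. Pressed straight down from above it turns, the finger sliding along it a little.
- pin_hole (a point): Centre of the round hole, 22 mm across, in the flat top of the holder's block, 110 mm above the bench. It goes straight down over 90 mm, through the shaft's cross-hole (22 mm wide, hidden in the block) when that is lined up. z axis up; y axis along the shaft towards the circuit board; -x axis along the lowered lever.
- pin_knob (a point): Centre of the larger pin's upright black knob (28 mm across, 36 tall). Below: steel flange 46 across, 6 thick; shank 12 across, 80 long, last 15 tapered. Point is 24 mm above flange underside, 104 above tip. 120 g. Hangs by its flange in a fixed plywood stand 95 mm high, 3 holes 85 apart, row roughly along y; others: small pin (knob 16 across, flange 33), stubby screwdriver 46 mm above stand.
There are look-alikes about, which are no part of the job. What is shaped like the part that bears pin_knob but green is not meant.

How it is judged:
By the outcome, as a careful person would: the job done as asked, in the order asked, and still so for the second after the job is handed in, with the robot touching nothing.
It also fails if it takes over 56 s, if anything falls off the work surface, if the arm or the gripper's body presses on something with over 40 N, if the wrist force passes 120 N, or if a joint passes its speed limit or range.

### The arm

A 6-joint arm with a two-finger parallel gripper is mounted at the origin on the work surface. World frame = base frame: x ahead of the robot, y to its left, z up, the work surface at z = 0. Lengths are in m, angles in rad, forces in N, time in s.
With the tool pointing down it reaches from about 0.3 to 0.875 m from the base axis. Payload 6.4 kg.
Tool frame: the origin (TCP) lies between the finger pads; the fingertips stand manip.nose_length ahead of it and the grasp point (between the pads) lies 2 mm behind it (manip.nose_length is the distance from the TCP to the fingertips, in m); z points along the fingers, x is the direction in which the jaws open and shut, and the axes are right-handed (so a half turn about z gives the same grasp; the last joint's range is limited). The gripper opens to 88 mm and grips with 3 to 60 N. Pads are 18 mm wide; open, the fingers measure 123 mm over their backs; the gripper's body (75 mm by 187 mm) begins 45 mm behind the grasp point.
Start: joints at [-1.46, 0.181, 1.607, -0, 1.354, -0.206], TCP at [0.179, -0.546, 0.256] pointing down, gripper open.
Joint ranges: [-2.99, 2.99], [-0.89, 2.07], [0.3, 2.58], [-1.14, 4.28], [0, 2.63], [-3.12, 3.12]. Speed limits (rad/s): [2.57, 2.57, 3.01, 3.14, 3.14, 3.14].

### API

Orientations are given as a unit quaternion [x, y, z, w].
In Python, from bench import manip, viewer gives the robot as it stands.
- The arm moves only by the tool move_arm, never from a script. Its argument "increments" is a list that holds one entry, the list of rows, each a list of 7 numbers: the shift along the tool's x, y, z in mm, then the turn, a rotation vector about the tool's x, y, z in degrees, then the gripper command: -1 is fully open, 1 is shut, values between are in proportion. A call has 1 to 12 rows; each row is the pose to reach, as a shift and turn from the pose commanded when the call began, along the tool's axes at that moment; what a row does not reach only later rows make up. A row lasts 1/8 s, in which the tool goes at most 62.5 mm and 10.7 degrees, less where a joint would pass 70% of its speed; a pose out of reach is approached as far as the arm can. A call with a gripper value outside its range is refused whole. The fingers move at their own pace and stop on an object; "force" is the grip in N (left out, the last holds). Time passes only in rows, so rows that repeat a pose let the fingers close. It gives the time, the measured TCP pose, the force and the opening at its end, in the units of the state.
- manip.state(): the state, without advancing time (a new reading comes with each control period).
- viewer.get_image(name): name is "side" or "top" or "wrist"; returns the picture (400x640x3 uint8, red, green, blue); there is no depth.
- viewer.camera_params(name): a dict with "camera_matrix" (3x3 intrinsics, pixels), "R" (3x3) and "t" (3): a world point X has camera coordinates R X + t; the wrist camera has in their place "mount" (4x4, takes a point from camera to tool coordinates, whose origin is the TCP and whose axes are the tool frame's). Camera axes: x right, y down, z forward; pixel columns grow to the right and rows downward; lengths in m; the calibration is good to about 2 mm. A picture is of the moment at which its call begins: read the wrist's pose just before it. camera_params takes no time and is no camera call.
- manip.sign_off(): hands the job in, once; it reports no verdict.
The state is a dict: "t": time; "joint_pos": joint angles; "joint_velocities": joint speeds; "tau": joint torques, N m; "ee_pos": TCP position; "ee_rot": TCP orientation; "ft_force": force on the tool from outside, world axes, zero at the start; "moment": the same for the moment, N m; "opening": finger opening in m.
Only numpy, scipy, OpenCV 4.12 (cv2) and the standard library are available. Lean on these libraries where they do the work, as an engineer would, in place of code of your own. Each camera call takes 0.05 s, during which the arm holds its last target. There are 200 camera calls.

## Working session

There is one attempt and no reset: what is moved stays moved. The work goes in short steps, Python scripts to look and compute and a tool call to move; the robot and the scene stay as the last step left them, time stands still between calls to the robot, and variables do not carry over. Pictures are saved under pics/ and viewed, about 8 in all and at most 12, crops included, and the job is handed in when it is done.

Besides the shell and the picture viewer there is one more tool, called after "Emit:" as name(argument=value, ...), one argument or row to a line, values as JSON. move_arm: Moves the arm, as the interface text tells. Its arguments: {"type":"object","properties":{"increments":{"type":"array","items":{"type":"array","items":{"type":"array","items":{"type":"number"}}}},"force":{"type":"number"}},"required":["increments"]}

```bash
mkdir -p pics; ls
cat > h.py <<'E'
import numpy as np, cv2
from scipy.spatial.transform import Rotation as Ro
from bench import manip, viewer
def grab(n,f=None):
    s=manip.state(); im=viewer.get_image(n)[:,:,::-1].copy(); p=viewer.camera_params(n)
    K=np.array(p["camera_matrix"])
    if "mount" in p:
        M=np.array(p["mount"]); T=np.eye(4); T[:3,:3]=Ro.from_quat(s["ee_rot"]).as_matrix(); T[:3,3]=s["ee_pos"]
        W=np.linalg.inv(T@M); R,t=W[:3,:3],W[:3,3]
    else: R,t=np.array(p["R"]),np.array(p["t"])
    if f: cv2.imwrite("pics/"+f,im); np.savez("pics/"+f+".npz",K=K,R=R,t=t)
    return im,K,R,t
def ray(c,u,v):
    K,R,t=c; d=R.T@np.linalg.inv(K)@[u,v,1]; return -R.T@t,d
def plane(c,u,v,z):
    o,d=ray(c,u,v); return o+d*(z-o[2])/d[2]
def proj(c,X):
    K,R,t=c; p=K@(R@np.array(X)+t); return p[:2]/p[2]
def cam(f):
    d=np.load("pics/"+f+".npz"); return d["K"],d["R"],d["t"]
def tri(a,b):
    (o1,d1),(o2,d2)=a,b; s=np.linalg.lstsq(np.c_[d1,-d2],o2-o1,rcond=None)[0]
    p,q=o1+s[0]*d1,o2+s[1]*d2; return (p+q)/2,np.linalg.norm(p-q)
E
python3 - <<'E'
from h import *
print(manip.state(), manip.nose_length)
a=[grab(n,n+"0.png") for n in("side","top","wrist")]
for x in a: print(x[1].round(0).tolist(), (-x[2].T@x[3]).round(3), x[2][2].round(2))
E
```

```text
pics
{'t': 0.0, 'joint_pos': array([-1.46029380e+00,  1.81516773e-01,  1.60800775e+00, -1.14184801e-05,
        1.35380712e+00, -2.06324680e-01]), 'joint_velocities': array([-8.09628384e-04, -6.93794575e-04,  2.45229747e-05,  3.80877992e-04,
        6.33866428e-04,  5.93701213e-04]), 'tau': array([ 1.95997469e-03, -4.33868873e+01, -3.41847754e+01,  7.03908876e-02,
        3.87132098e-02, -1.41359528e-04]), 'ee_pos': array([ 0.17908542, -0.5458618 ,  0.25482389]), 'ee_rot': array([ 8.09800781e-01, -5.86704303e-01, -5.88801619e-04, -6.39818944e-04]), 'ft_force': array([-0.16421567, -0.32280063, -0.05494538]), 'moment': array([ 0.01094404, -0.04935746,  0.05120532]), 'opening': 0.08821033617350808} 0.017
[[520.0, 0.0, 317.0], [0.0, 520.0, 202.0], [0.0, 0.0, 1.0]] [0.382 0.652 0.725] [ 0.17 -0.77 -0.62]
[[486.0, 0.0, 315.0], [0.0, 486.0, 203.0], [0.0, 0.0, 1.0]] [ 0.385 -0.056  0.974] [ 0.16 -0.   -0.99]
[[279.0, 0.0, 316.0], [0.0, 279.0, 200.0], [0.0, 0.0, 1.0]] [ 0.25  -0.524  0.384] [-0.27 -0.09 -0.96]
```

View pics/top0.png

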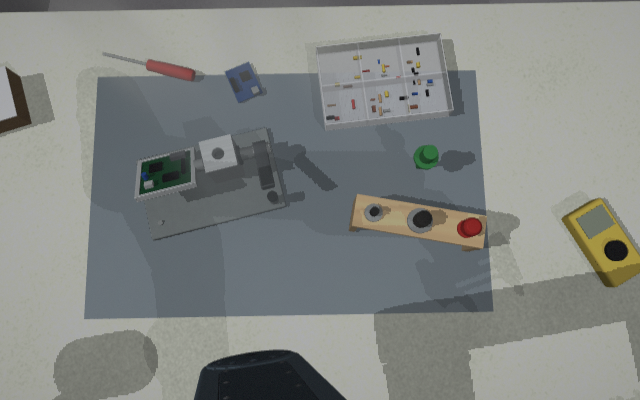

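View pics/side0.png

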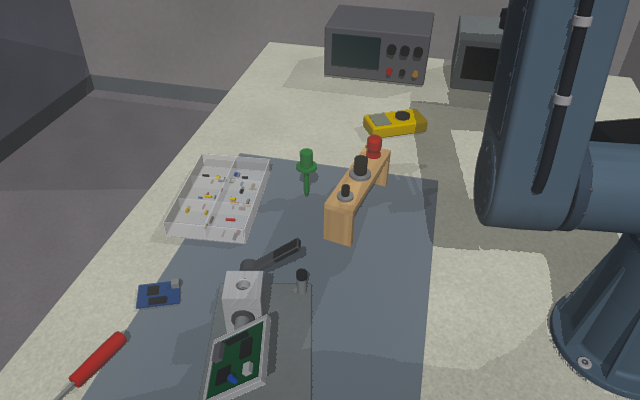

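Run:
```python
import cv2,numpy as np
t=cv2.imread("pics/top0.png");s=cv2.imread("pics/side0.png")
a=cv2.resize(t[120:250,190:320],(400,400),interpolation=cv2.INTER_CUBIC)
b=cv2.resize(t[180:260,350:500],(400,213),interpolation=cv2.INTER_CUBIC)
c=cv2.resize(s[230:330,210:320],(400,364),interpolation=cv2.INTER_CUBIC)
d=cv2.resize(s[130:230,310:410],(220,220),interpolation=cv2.INTER_CUBIC)
o=np.zeros((600,800,3),np.uint8);o[:400,:400]=a;o[:364,400:]=c;o[400-13:600,:400]=b;o[370:590,420:640]=d
cv2.imwrite("pics/crop1.png",o)
```

```text
(no output)
```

View pics/crop1.png

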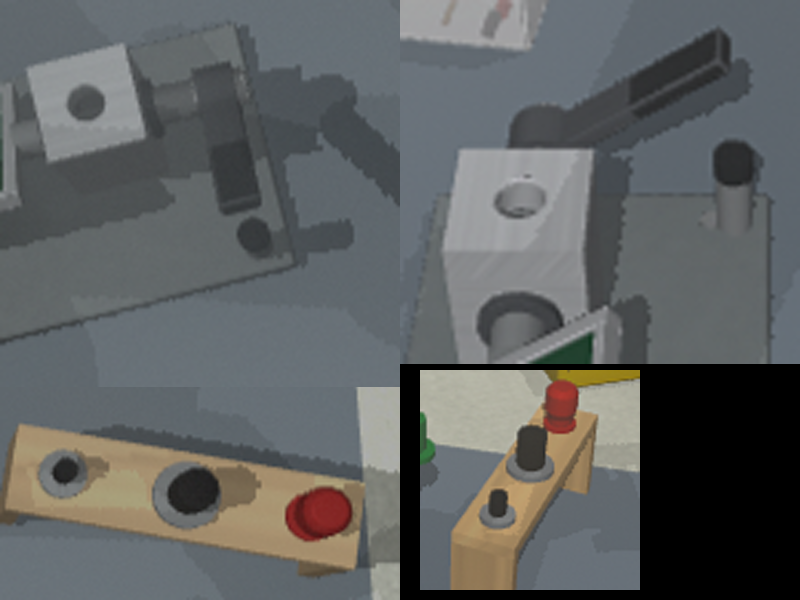

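Run:
```python
from h import *
T,S=cam("top0.png"),cam("side0.png")
def both(n,a,b,z):
    print(n,plane(T,*a,z).round(4),plane(S,*b,z).round(4),*tri(ray(T,*a),ray(S,*b)))
both("hole",(218,153.2),(243,284.7),.110)
both("flange",(420.1,220.1),(359.5,174.5),.101)
f=lambda x,y:(190+x*.325,120+y*.325)
# block top corners
for p in [(28,67),(126,43),(147,135),(50,161)]: print("corner",plane(T,*f(*p),.11).round(4))
# lever outer end upper edge: left/right corners
g=lambda x,y:(400*0+210+(x-400)*.275,230+y*.275)
both("leverEnd",f(222,211),g(722,33),.14); both("leverEnd2",f(260,203),g(722,33),.14)
for p in [(195,73),(237,66)]: print(plane(T,*f(*p),.08).round(4))
both("post",f(254,233),g(733,148),.05)
b=lambda x,y:(350+x*.375,180+(y-387)*.375)
print("small",plane(T,*b(62,474),.1).round(4),"stand corners",[plane(T,*b(*p),.095).round(4) for p in[(17,424),(365,484),(357,570),(5,510)]])
```

```text
hole [0.6195 0.1206 0.11  ] [0.6194 0.1229 0.11  ] [0.62009934 0.12106279 0.10790188] 0.00012042563447886823
flange [ 0.4904 -0.2451  0.101 ] [ 0.4907 -0.2351  0.101 ] [ 0.49175992 -0.2469287   0.09266637] 0.000775425614019414
corner [0.6418 0.1557 0.11  ]
corner [0.6556 0.0972 0.11  ]
corner [0.5987 0.0842 0.11  ]
corner [0.584  0.1415 0.11  ]
leverEnd [0.5462 0.0364 0.14  ] [0.5522 0.0298 0.14  ] [0.54781372 0.03603157 0.14552809] 0.005344064772971776
leverEnd2 [0.5504 0.0148 0.14  ] [0.5522 0.0298 0.14  ] [0.55449313 0.01601301 0.12684865] 0.0029233600680163793
[0.6449 0.0597 0.08  ]
[0.6489 0.0337 0.08  ]
post [0.5491 0.0263 0.05  ] [0.5517 0.0144 0.05  ] [0.54794893 0.02531876 0.06145327] 0.0017065938275944268
small [ 0.5057 -0.161   0.1   ] stand corners [array([ 0.5417, -0.1319,  0.095 ]), array([ 0.4957, -0.3685,  0.095 ]), array([ 0.4372, -0.3587,  0.095 ]), array([ 0.4823, -0.1218,  0.095 ])]
```

Candidates for the pin, in the top view: small pin (374,211), large black-knobbed pin (422,219), red screwdriver handle (470,228) and green look-alike (427,157). The crop shows a black knob on a wide steel flange in the stand's middle hole, so (422,219) is the larger pin. The hole is at about (0.620, 0.1215). The lever is raised about 0.65 rad, and its stop post is at (0.548, 0.025).

First I'll move above the lever with the gripper shut.

Emit:
move_arm(
  increments=[
    [[-15,-19,0,0,0,0,1],[-45,-57,0,0,0,1,1],[-80,-102,0,0,0,2,1],[-115,-147,0,0,0,3,1],[-150,-191,0,0,0,4,1],[-185,-236,0,0,0,5,1],[-220,-280,0,0,0,5,1],[-255,-325,0,0,0,5,1],[-290,-369,0,0,0,5,1],[-325,-414,0,0,0,5,1],[-360,-459,0,0,0,5,1],[-390,-497,0,0,0,5,1]],
  ],
  force=40,
)

```text
t: 1.65
ee_pos: [0.53, -0.0178, 0.2557]
ee_rot: [0.784, -0.621, -0.0, -0.0]
ft_force: [0.8, -0.3, 0.6]
opening: 0.0002
```

Emit:
move_arm(
  increments=[
    [[-20,-25,0,0,0,0,1],[-33,-50,0,0,0,0,1],[-33,-50,20,0,0,0,1],[-33,-50,35,0,0,0,1],[-33,-50,35,0,0,0,1],[-33,-50,35,0,0,0,1]],
  ],
)

```text
t: 2.4
ee_pos: [0.5711, 0.0225, 0.2212]
ee_rot: [0.783, -0.622, 0.0, -0.0]
ft_force: [-1.1, -0.6, 0.6]
opening: 0.0004
```

Run:
```python
from h import *
im,K,R,t=grab("wrist","w1.png"); s=manip.state(); print(s["t"],s["ee_pos"],s["ft_force"],s["opening"])
RR=Ro.from_quat(s["ee_rot"]).as_matrix();print(RR.round(3),viewer.camera_params("wrist")["mount"])
c=(K,R,t)
for n,X in dict(hole=[.6197,.1215,.11],pad=[.5596,.0282,.07],tip=s["ee_pos"]+.017*RR[:,2]).items(): print(n,proj(c,X).round(0))
```

```text
2.45 [0.57134725 0.02232397 0.22159415] [-0.52893361 -0.13550562 -0.18208662] 0.0005605293103871939
[[ 0.227 -0.974  0.001]
 [-0.974 -0.227 -0.   ]
 [ 0.    -0.001 -1.   ]] [[ 9.99999867e-01 -4.72487446e-04  2.05806089e-04  4.56587157e-04]
 [ 3.94530778e-04  9.58779008e-01  2.84152525e-01 -7.43736117e-02]
 [-3.31581059e-04 -2.84152406e-01  9.58779067e-01 -1.28860206e-01]
 [ 0.00000000e+00  0.00000000e+00  0.00000000e+00  1.00000000e+00]]
hole [212. 123.]
pad [308. 201.]
tip [316. 252.]
```

View pics/w1.png

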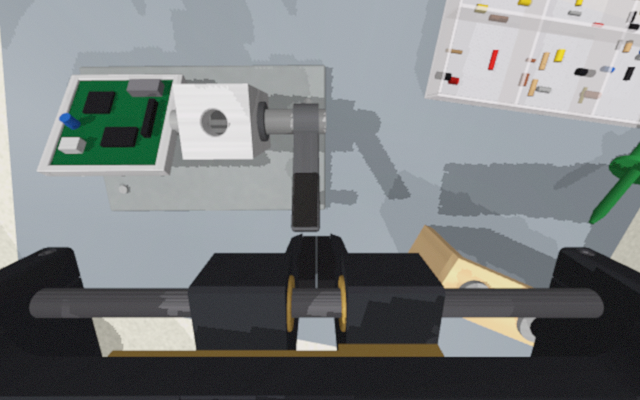

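The wrist view shows the hole at (214,123), against a predicted (212,123). The lever's centre line is at about column 306, roughly 8 mm left of the tool. I'll shift across and press down.

Emit:
move_arm(
  increments=[
    [[-5,4,15,0,0,0,1],[-8,6,40,0,0,0,1],[-8,6,54,0,0,0,1],[-8,6,64,0,0,0,1],[-8,6,72,0,0,0,1],[-8,6,80,0,0,0,1],[-8,6,88,0,0,0,1],[-8,6,96,0,0,0,1],[-8,6,104,0,0,0,1],[-8,6,112,0,0,0,1],[-8,6,118,0,0,0,1],[-8,6,124,0,0,0,1]],
  ],
)

```text
t: 3.95
ee_pos: [0.5632, 0.029, 0.0962]
ee_rot: [0.783, -0.621, -0.0, 0.0]
ft_force: [-1.4, -0.4, 2.8]
opening: 0.0003
```

Emit:
move_arm(
  increments=[
    [[0,0,3,0,0,0,1],[0,0,6,0,0,0,1],[0,0,8,0,0,0,1],[0,0,9,0,0,0,1],[0,0,9,0,0,0,1]],
  ],
)

```text
t: 4.58
ee_pos: [0.5636, 0.029, 0.0876]
ee_rot: [0.783, -0.622, 0.0, -0.0]
ft_force: [0.0, -0.2, -0.2]
opening: 0.0005
```

Emit:
move_arm(
  increments=[
    [[0,0,1,0,0,0,1],[0,0,2,0,0,0,1],[0,0,2,0,0,0,1]],
  ],
)

```text
t: 4.95
ee_pos: [0.5638, 0.029, 0.0873]
ee_rot: [0.784, -0.621, 0.0, -0.0]
ft_force: [-6.9, 0.5, 14.8]
opening: 0.0007
```

The lever stands on its stop: 15 N, with the tip at z 0.070 and not yielding. I'll lift and go to look at the pin.

Emit:
move_arm(
  increments=[
    [[0,0,-15,0,0,0,1],[0,0,-50,0,0,0,1],[0,0,-100,0,0,0,1],[0,0,-140,0,0,0,1],[25,20,-153,0,0,0,0],[60,47,-153,0,0,0,-0.36],[100,78,-153,0,0,0,-0.36],[140,109,-153,0,0,0,-0.36],[180,140,-153,0,0,0,-0.36],[220,171,-153,0,0,0,-0.36],[250,194,-153,0,0,0,-0.36],[250,194,-153,0,0,0,-0.36]],
  ],
)

```text
t: 6.45
ee_pos: [0.4307, -0.2609, 0.2393]
ee_rot: [0.782, -0.623, 0.001, 0.0]
ft_force: [-0.0, -0.2, -0.3]
opening: 0.0601
```

Run:
```python
from h import *
im,K,R,t=grab("wrist","w2.png"); s=manip.state(); print(s["t"],s["ee_pos"],s["ft_force"],s["opening"])
c=(K,R,t)
for n,X in dict(fl=[.4905,-.2455,.101],kt=[.4905,-.2455,.137]).items(): print(n,proj(c,X).round(1))
t0=grab("top","top1.png")[0]
cv2.imwrite("pics/w2c.png",np.vstack([cv2.resize(im[60:240,180:460],(560,360),interpolation=cv2.INTER_CUBIC),cv2.resize(t0[120:240,130:410],(560,240),interpolation=cv2.INTER_CUBIC)]))
```

```text
6.5 [ 0.43116683 -0.25951926  0.23913805] [ 0.01049918  0.28351564 -0.83787438] 0.05998607069670453
fl [313.5 131.5]
kt [313.2 133.7]
```

View pics/w2c.png

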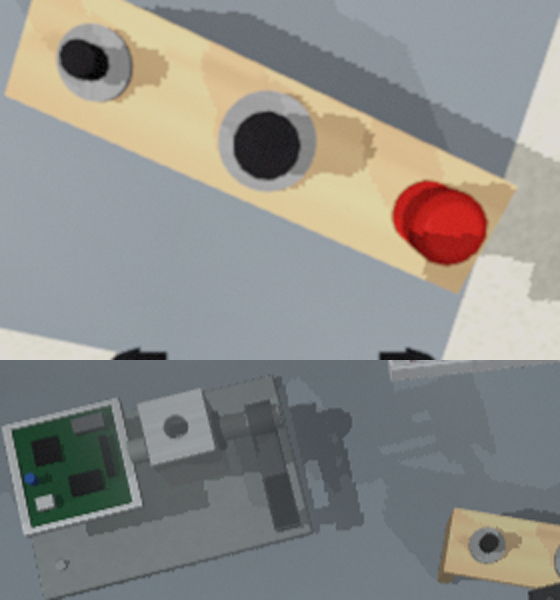

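Lever down and board level, as the top-view crop shows. The large pin's knob is at wrist pixel (313.5,133) against a predicted (313.2,133.7), so I'll go in and grasp it.

Emit:
move_arm(
  increments=[
    [[0,-20,0,0,0,0,-0.36],[0,-50,0,0,0,0,-0.36],[0,-61,15,0,0,0,-0.36],[0,-61,45,0,0,0,-0.36],[0,-61,75,0,0,0,-0.36],[0,-61,100,0,0,0,-0.36],[0,-61,114,0,0,0,-0.36],[0,-61,118,0,0,0,-0.36],[0,-61,118,0,0,0,0.4],[0,-61,118,0,0,0,0.6],[0,-61,118,0,0,0,0.6],[0,-61,118,0,0,0,0.6]],
  ],
  force=25,
)

```text
t: 8.05
ee_pos: [0.4911, -0.245, 0.1214]
ee_rot: [0.783, -0.622, 0.001, -0.0]
ft_force: [-0.5, -0.4, 2.1]
opening: 0.0271
```

Emit:
move_arm(
  increments=[
    [[0,0,-5,0,0,0,0.6],[0,0,-25,0,0,0,0.6],[0,0,-55,0,0,0,0.6],[0,0,-90,0,0,0,0.6],[0,0,-120,0,0,0,0.6],[0,0,-138,0,0,0,0.6],[-20,-13,-140,0,0,0,0.6],[-55,-35,-140,0,0,0,0.6],[-95,-60,-140,0,0,0,0.6],[-135,-86,-140,0,0,0,0.6],[-175,-111,-140,0,0,0,0.6],[-215,-136,-140,0,0,0,0.6]],
  ],
)

```text
t: 9.55
ee_pos: [0.5743, -0.0029, 0.2601]
ee_rot: [0.783, -0.622, -0.001, 0.0]
ft_force: [0.4, -0.8, -1.0]
opening: 0.0274
```

Emit:
move_arm(
  increments=[
    [[-35,-22,0,0,0,0,0.6],[-70,-45,0,0,0,0,0.6],[-95,-61,0,0,0,0,0.6],[-108,-69,0,0,0,0,0.6],[-113,-72,0,0,0,0,0.6],[-113,-72,0,0,0,0,0.6],[-113,-72,0,0,0,0,0.6]],
  ],
)

```text
t: 10.42
ee_pos: [0.6186, 0.121, 0.2607]
ee_rot: [0.783, -0.622, 0.0, 0.0]
ft_force: [-0.8, -0.8, -1.8]
opening: 0.0274
```

Run:
```python
from h import *
im,K,R,t=grab("wrist","w3.png"); s=manip.state(); print(s["t"],s["ee_pos"],s["ft_force"],s["opening"])
RR=Ro.from_quat(s["ee_rot"]).as_matrix()
c=(K,R,t); H=np.array([.6197,.1215,.11])
print(proj(c,H).round(1),"tip",proj(c,s["ee_pos"]+.106*RR[:,2]).round(1),"tool shift mm",(RR.T@(H-s["ee_pos"])*1000).round(1))
si,K2,R2,t2=grab("side","s3.png"); c2=(K2,R2,t2)
print("side hole",proj(c2,H),"tip",proj(c2,s["ee_pos"]+.106*RR[:,2]).round(1))
cv2.imwrite("pics/c3.png",np.hstack([cv2.resize(im[40:240,220:420],(400,400),interpolation=cv2.INTER_CUBIC),cv2.resize(si[180:330,180:330],(400,400),interpolation=cv2.INTER_CUBIC)]))
```

```text
10.475 [0.61866341 0.12099087 0.26079804] [ 0.37605619 -0.11056583 -1.62553233] 0.027261949477190232
[315.2 191.1] tip [315.4 205.2] tool shift mm [ -0.3  -1.1 150.8]
side hole [243.08006929 284.04489123] tip [241.6 263.8]
```

View pics/c3.png

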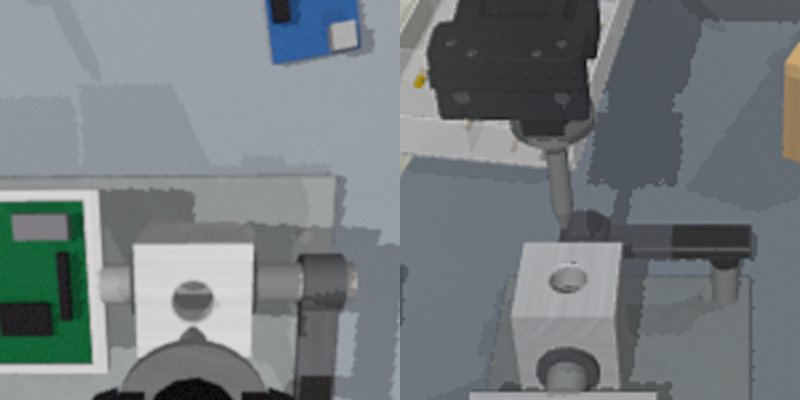

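Run:
```python
from h import *
c=cam("s3.png"); e=np.array([.61866,.12099,.2608])
for d in(.02,.026,.035,.106): print(d,proj(c,e-[0,0,d]).round(1),((proj(c,e-[0,0,d])-180)/.375+[400,0]).round(0))
```

```text
0.02 [236.8 221.1] [551. 110.]
0.026 [237.2 224.3] [552. 118.]
0.035 [237.7 229. ] [554. 131.]
0.106 [241.6 263.8] [564. 224.]
```

The pin hangs straight under the tool, with its tip at side pixel (242,260), and the hole is aligned to about 1 mm. I'll insert it now.

Emit:
move_arm(
  increments=[
    [[0,-1,10,0,0,0,0.6],[0,-1,25,0,0,0,0.6],[0,-1,38,0,0,0,0.6],[0,-1,46,0,0,0,0.6],[0,-1,54,0,0,0,0.6],[0,-1,62,0,0,0,0.6],[0,-1,70,0,0,0,0.6],[0,-1,78,0,0,0,0.6],[0,-1,86,0,0,0,0.6],[0,-1,94,0,0,0,0.6],[0,-1,102,0,0,0,0.6],[0,-1,108,0,0,0,0.6]],
  ],
)

```text
t: 12.02
ee_pos: [0.6196, 0.1222, 0.1521]
ee_rot: [0.783, -0.621, -0.0, 0.0]
ft_force: [0.5, -0.3, -0.3]
opening: 0.027
```

Emit:
move_arm(
  increments=[
    [[0,0,4,0,0,0,0.6],[0,0,8,0,0,0,0.6],[0,0,11,0,0,0,0.6],[0,0,14,0,0,0,0.6],[0,0,16,0,0,0,0.6],[0,0,16,0,0,0,0.6]],
  ],
)

```text
t: 12.78
ee_pos: [0.6197, 0.1222, 0.1367]
ee_rot: [0.783, -0.621, -0.0, -0.0]
ft_force: [1.0, 0.3, -0.5]
opening: 0.0272
```

Emit:
move_arm(
  increments=[
    [[0,0,1,0,0,0,0.6],[0,0,2,0,0,0,0.6],[0,0,2,0,0,0,0.6]],
  ],
)

```text
t: 13.15
ee_pos: [0.6199, 0.1223, 0.1364]
ee_rot: [0.783, -0.621, 0.0, -0.0]
ft_force: [-4.0, 0.1, 8.7]
opening: 0.0269
```

The flange is seated: 9 N at TCP z 0.1364, against 0.136 expected. I'll open and retreat.

Emit:
move_arm(
  increments=[
    [[0,0,-2,0,0,0,0.6],[0,0,-2,0,0,0,0.2],[0,0,-2,0,0,0,-0.36],[0,0,-2,0,0,0,-0.36],[0,0,-2,0,0,0,-0.36],[0,0,-10,0,0,0,-0.36],[0,0,-30,0,0,0,-0.36],[0,0,-60,0,0,0,-0.36],[0,0,-90,0,0,0,-0.36],[0,30,-120,0,0,0,-0.36],[0,70,-130,0,0,0,-0.36],[0,100,-130,0,0,0,-0.36]],
  ],
)

```text
t: 14.65
ee_pos: [0.522, 0.0993, 0.2678]
ee_rot: [0.783, -0.621, 0.002, -0.001]
ft_force: [-0.1, 0.9, -0.3]
opening: 0.0598
```

Run:
```python
from h import *
s=manip.state(); print(s["t"],s["ee_pos"],s["ft_force"],s["opening"])
im=grab("wrist","w4.png")[0]; si,K,R,t=grab("side","s4.png")
print("flange centre expected side",proj((K,R,t),[.6197,.1222,.116]).round(1))
cv2.imwrite("pics/c4.png",np.hstack([cv2.resize(im[40:240,150:350],(400,400),interpolation=cv2.INTER_CUBIC),cv2.resize(si[220:350,180:310],(400,400),interpolation=cv2.INTER_CUBIC)]))
```

```text
14.65 [0.5220481  0.09926357 0.26784894] [-0.09647564  0.88948006 -0.30968635] 0.05980119548635789
flange centre expected side [242.6 281.8]
```

View pics/c4.png

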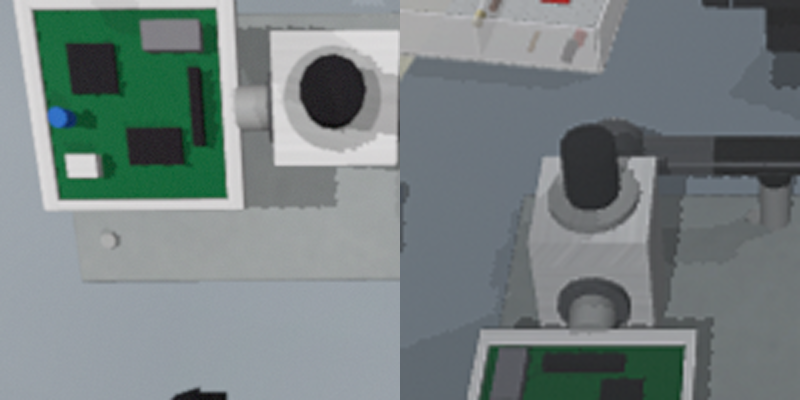

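The flange lies flat on the block, centred at crop (594,190), which is about side pixel (243,282) and matches the expected (242.6,281.8). The lever is on its post, the board is level and the gripper is clear.

```bash
python3 -c "
from bench import manip
print(manip.sign_off())"
```

```text
the job is handed in; nothing more can be done
None
```

The job is done and handed in at about 14.7 s of the allowed 56 s; the sign-off gave no verdict.

- **Lever:** I pressed it down to its stop. It held at 15 N with the fingertip at z ≈ 0.070 m, and the later pictures show the board level and the lever on its post.
- **Pin:** I took the larger black-knobbed pin from the stand's middle hole and lowered it through the block with no resistance. The flange met the block at 9 N with the TCP at z = 0.1364 m, against 0.136 m expected. I then opened the gripper and backed away.

The last pictures show the flange flat on the block within a pixel of where it should be, and the gripper clear of everything.

**Disagreements along the way:**
- The side view's first estimate of the pin's y position was about 10 mm off the top view's. The close wrist view agreed with the top view to about 1 mm.
- The pin's tip looked about 4 px higher than predicted in the side view before insertion. The height at which the flange seated showed no such offset.

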